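# Unpin and open the accessory case of a contact-angle instrument

## Robot

A 7-joint arm with a two-finger parallel gripper is mounted at the origin on the work surface. World frame = base frame: x ahead of the robot, y to its left, z up, the work surface at z = 0. Lengths are in m, angles in rad, forces in N, time in s.
With the tool pointing down it reaches from about 0.425 to 0.875 m from the base axis. Payload 8.4 kg.
Tool frame: the origin (TCP) lies at the very end of the fingers, on their centre line; the grasp point (between the pads) lies 19 mm behind it; z points along the fingers, y is the line along which they close (so a half turn about z gives the same grasp; the last joint's range is limited). The gripper opens to 87 mm and grips with 3 to 60 N. Pads are 19 mm wide; open, the fingers measure 117 mm over their backs; the gripper's body (75 mm by 190 mm) begins 51 mm behind the grasp point.
Start: joints at [-1.243, 0.333, 0.04, 1.465, -0.013, 1.343, -0.059], TCP at [0.269, 0.592, 0.223] pointing down, gripper open.
Joint ranges: [-2.58, 2.58], [-0.38, 2.09], [-1.3, 1.39], [0.25, 2.4], [-1.5, 4.64], [0.08, 2.09], [-2.65, 2.65]. Speed limits (rad/s): [2.22, 2.22, 2.79, 2.79, 3.14, 3.14, 3.14].

## Interface

Orientations are given as a 3x3 rotation matrix whose columns are the frame's x, y, z axes.
In Python, from workcell import * gives the robot as it stands.
- The arm moves only by the tool servo_tool, never from a script. Its argument "targets" is a list of rows, each a list of 7 numbers: the closure, from -1 (fully open) to 1 (shut), then the shift along the tool's x, y, z in m, then the turn, a rotation vector about the tool's x, y, z in rad. A call has 1 to 8 rows; each row is the pose to reach, as a shift and turn from the pose commanded when the call began, along the tool's axes at that moment; what a row does not reach only later rows make up. A row lasts 1/8 s, in which the tool goes at most 62.5 mm and 10.7 degrees, less where a joint would pass 70% of its speed; a pose out of reach is approached as far as the arm can. A call with a gripper value outside its range is refused whole. The fingers move at their own pace and stop on an object; the grip force is fixed at half the most. Time passes only in rows, so rows that repeat a pose let the fingers close. It gives the time, the measured TCP pose, the force, the opening and the grip force at its end, in the units of the state.
- observe(): the state, without advancing time (a new reading comes with each control period).
- read_camera(name): name is "side" or "top"; returns (picture, depth): 384x512x3 uint8, red, green, blue; 384x512 float32, m along the optical axis (not along the pixel's ray), 0 where there is no reading.
- camera_model(name): a dict with "camera_matrix" (3x3 intrinsics, pixels), "camera_from_world" (4x4, takes a point from world to camera coordinates). Camera axes: x right, y down, z forward; pixel columns grow to the right and rows downward; lengths in m; the calibration is good to about 2 mm. A picture is of the moment at which its call begins. camera_model takes no time and is no camera call.
- close_job(): hands the job in; it is judged then, once.
The state is a dict: "time_s": time; "q": joint angles; "qvel": joint speeds; "effort": joint torques, N m; "ee_pos": TCP position; "eef_rot": TCP orientation; "ft_force": force on the tool from outside, world axes, zero at the start; "wrist_torque": the same for the moment, N m; "finger_gap": opening from 0.0 (shut) to 1.0 (fully open); "grasp_force": force on a finger pad.
Only numpy, scipy, OpenCV 4.12 (cv2) and the standard library are available. Lean on these libraries where they do the work, as an engineer would, in place of code of your own. Each camera call takes 0.05 s, during which the arm holds its last target. There are 200 camera calls.

## Task

Two pinned accessory cases stand on the instrument bench; open the larger one. First draw its retaining pin sideways out of the hasp staple and put the pin in the metal tray, then lift the lid off the case by its grip bar and lay it gently, flat and bar upwards, in the middle of the rubber mat.

Things in the scene. Friction and masses are not known exactly. Their poses are not given: they have to be found in the camera images.
- pin_head (a point): Centre of the upright head (22 x 14 x 44 mm in x, y, z) of the larger case's loose pin, 90 g. Its 8 mm shank leaves the head's -y face, 18 mm below this point, and runs 60 mm to -y, through the staple: an eye 20 wide, 16 high, 45 mm from this point, top level with it. Slide 40 mm or more to the pin's +y to free it. The head stands on the lid's tongue, level with the lid top, 22 mm below this point.
- lid_bar (a point): Centre of the grip bar (14 x 84 x 16 mm in x, y, z) over the middle of the larger case's loose lid, 350 g: plate 130 x 170 x 8, its top 32 mm below this point; locating block under it (5 mm play), its underside 50 mm below; forked tongue 42 mm out at the front (-x) round the staple (6 mm play). Lift straight up 40 mm to clear. Case 60 mm high, fixed; the smaller case is 100 x 130 x 50.
- tray: Open aluminium tray, fixed, 130 (x) x 170 (y) mm outside, 20 mm high, wall and floor 4 mm; origin at the centre of its underside, on the bench.
- mat: Black rubber mat, fixed, 200 (x) x 220 (y) x 3 mm; origin at the centre of its underside, on the bench.
Things that resemble listed ones, but are neither listed nor needed, are in the scene too. What is shaped like the part that bears pin_head but orange is not meant. What is shaped like the part that bears lid_bar but pink is not meant.

How it is judged:
On the way:
1. the pin is in the tray while the lid is still on the case (moved less than 25 mm) (x of pin_head in the frame of tray between -0.063 and 0.063 m and y of pin_head in the frame of tray between -0.083 and 0.083 m and z of pin_head in the frame of tray below 0.038 m and distance of lid_bar from where it was at the start of the episode below 0.025 m), for 0.2 s.
At the end, for the whole second after the job is handed in: The pin lies inside the tray (head centre within the tray's walls and less than 38 mm above the bench) and the larger case's lid lies flat on the mat, bar upwards: bar centre within 45 mm of the mat's centre sideways and less than 60 mm above the bench, tilted less than 0.12 rad; both let go (x of pin_head in the frame of tray between -0.063 and 0.063 m and y of pin_head in the frame of tray between -0.083 and 0.083 m and z of pin_head in the frame of tray below 0.038 m and horizontal distance between lid_bar and mat below 0.045 m and z of lid_bar in the frame of mat below 0.06 m and angle between lid_bar's own z axis and vertical below 0.12 rad); the robot touches nothing.
It fails at once if the lid comes down on the bench hard (faster than 0.6 m/s with its bar centre less than 80 mm above the bench) (height (world z) of lid_bar below 0.08 m and linear speed of case_lid above 0.6 m/s).
It also fails if it takes over 64 s, if anything falls off the work surface, if the arm or the gripper's body presses on something with over 40 N, if the wrist force passes 120 N, or if a joint passes its speed limit or range.

## Working session

There is one attempt and no reset: what is moved stays moved. The work goes in short steps, Python scripts to look and compute and a tool call to move; the robot and the scene stay as the last step left them, time stands still between calls to the robot, and variables do not carry over. Pictures are saved under pics/ and viewed, at most 10 in all, crops included, and the job is handed in when it is done.

Besides the shell and the picture viewer there is one more tool, called after "Request:" as a command line: name --pt "numbers of a row" for each row, then --argument value for the rest. servo_tool: Moves the arm, as the interface text tells. Its arguments: {"type":"object","properties":{"targets":{"type":"array","items":{"type":"array","items":{"type":"number"}}}},"required":["targets"]}

```bash
mkdir -p pics; cat > h.py <<'E'
from workcell import *
import numpy as np, cv2
def snap(n,f):
    p,d=read_camera(n); cv2.imwrite(f'pics/{f}.png',cv2.cvtColor(p,cv2.COLOR_RGB2BGR)); np.savez(f'{f}.npz',p=p,d=d); return p,d
def cloud(n,d):
    m=camera_model(n);K=np.array(m["camera_matrix"]);T=np.linalg.inv(np.array(m["camera_from_world"]))
    v,u=np.indices(d.shape);r=np.stack([(u-K[0,2])/K[0,0],(v-K[1,2])/K[1,1],np.ones(d.shape)],-1)*d[...,None]
    w=r@T[:3,:3].T+T[:3,3]; w[d==0]=np.nan; return w
E
python3 - <<'E'
from h import *
for n in("top","side"):
    snap(n,n+"0"); print(np.array(camera_model(n)["camera_from_world"]).round(3).tolist())
s=observe(); print(s["time_s"],s["ee_pos"],np.array(s["eef_rot"]).round(3).tolist())
E
```

```text
[[0.014, -1.0, -0.008, 0.018], [-0.983, -0.012, -0.184, 0.441], [0.184, 0.01, -0.983, 1.218], [0.0, 0.0, 0.0, 1.0]]
[[0.977, -0.21, 0.025, -0.443], [-0.111, -0.608, -0.786, 0.124], [0.18, 0.766, -0.617, 1.103], [0.0, 0.0, 0.0, 1.0]]
0.1 [0.26891358 0.59129481 0.22177612] [[-0.91, 0.414, -0.001], [0.414, 0.91, -0.001], [-0.0, -0.001, -1.0]]
```

View pics/top0.png

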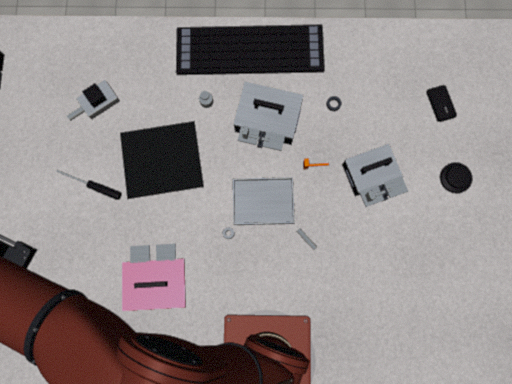

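View pics/side0.png

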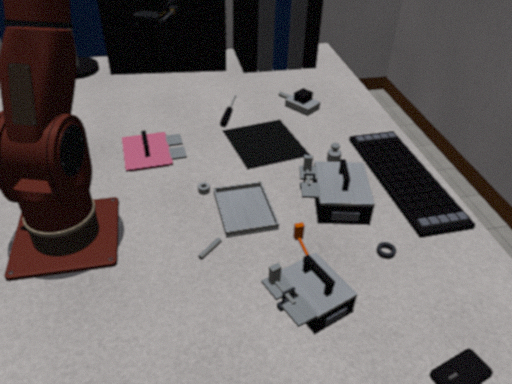

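The top view shows the larger case at about (268,110) with its pin head on the tongue at left (~(250,133)). The smaller case is at (375,172), the tray at (263,201), the mat at (162,159), with the orange and pink decoys elsewhere.

```bash
python3 - <<'E'
from h import *
def rect(P,l):
    (c,s,a)=cv2.minAreaRect((P[:,:2]*1000).astype(np.float32)); print(l,len(P),np.round(c,1),np.round(s,1),round(a,1),'z',np.round(np.median(P[:,2]),4))
for n,R in(("top",dict(case=(228,310,78,155),small=(338,412,140,208),tray=(225,300,172,230),mat=(115,210,118,202))),("side",dict(case=(296,378,145,225),small=(255,360,245,330),tray=(208,282,178,238),mat=(215,312,115,170)))):
    z=np.load(n+"0.npz"); w=cloud(n,z["d"]); p=z["p"].astype(int)
    for k,(a,b,c,d) in R.items():
        W=w[c:d,a:b].reshape(-1,3); Q=p[c:d,a:b].reshape(-1,3)
        ok=np.isfinite(W[:,2]);W=W[ok];Q=Q[ok]
        if k=="mat": rect(W[(Q.max(1)<60)],n+" mat")
        elif k=="tray":
            M=W[(W[:,2]>.011)&(W[:,2]<.03)]; rect(M,n+" trayrim"); 
        else:
            h=.068 if k=="case" else .058
            print(np.histogram(W[:,2],bins=np.arange(0,.13,.008))[0])
            rect(W[abs(W[:,2]-h)<.006],n+k+" lidtop")
            hi=W[:,2]>h+.012
            dark=Q.max(1)<70
            rect(W[hi&dark],n+k+" bar"); rect(W[hi&~dark],n+k+" hi light")
for n,(a,b,c,d),s in(("top",(222,322,72,160),6),("side",(285,385,140,230),6)):
    im=cv2.imread(f"pics/{n}0.png")[c:d,a:b]; cv2.imwrite(f"pics/c_{n}.png",cv2.resize(im,None,fx=s,fy=s,interpolation=cv2.INTER_CUBIC))
t=cv2.imread("pics/c_top.png");u=cv2.imread("pics/c_side.png");H=600
cv2.imwrite("pics/c.png",cv2.resize(np.hstack([t,cv2.resize(u,(t.shape[1],t.shape[0]))]),(800,352)))
E
```

```text
[ 603   14   13   16   35   18   52  659 2336   60   33   37   74  147
   10    0]
topcase lidtop 2831 [655.5   7.3] [170.3 173.8] 77.0 z 0.0661
topcase bar 200 [630.   15.2] [ 80.8 108.3] 73.9 z 0.1036
topcase hi light 101 [630.9  17.2] [ 82.7 114.3] 70.8 z 0.1061
[ 522   26   31   34   34   73 1010 1033   41   37   24  103  123    3
    0    0]
topsmall lidtop 1937 [ 494.6 -294.8] [142.1 131.8] 20.6 z 0.0562
topsmall bar 188 [ 475.7 -293.8] [99.6 81.4] 11.4 z 0.0949
topsmall hi light 107 [ 476.7 -294.6] [101.9  83.8] 11.6 z 0.0963
top trayrim 371 [419.6  17.7] [147.  201.1] 0.9 z 0.0174
top mat 4938 [543.6 322.8] [198.1 245.5] 10.0 z 0.001
[1727  209  373  330  196  190  186  156 2312  163   69   60   60  156
   24    0]
sidecase lidtop 2435 [655.6   6.1] [177.  172.8] 77.0 z 0.0692
sidecase bar 243 [629.3  10.5] [ 82.7 106. ] 74.4 z 0.1024
sidecase hi light 126 [632.2  16.9] [ 82.4 116.8] 68.7 z 0.107
[3349   86  102  105  135  158  211 2906  178  106  110  133  330    9
    0    0]
sidesmall lidtop 3045 [ 494.6 -295.7] [145.3 132.2] 20.6 z 0.0589
sidesmall bar 518 [ 475.9 -298.7] [97.5 82.4] 13.7 z 0.0934
sidesmall hi light 189 [ 476.2 -294.4] [106.3  81. ] 9.4 z 0.0988
side trayrim 617 [419.5  20.8] [143.5 195.8] 2.3 z 0.0186
side mat 2547 [554.2 262.2] [197.7 430.1] 9.4 z 0.0044
```

View pics/c.png

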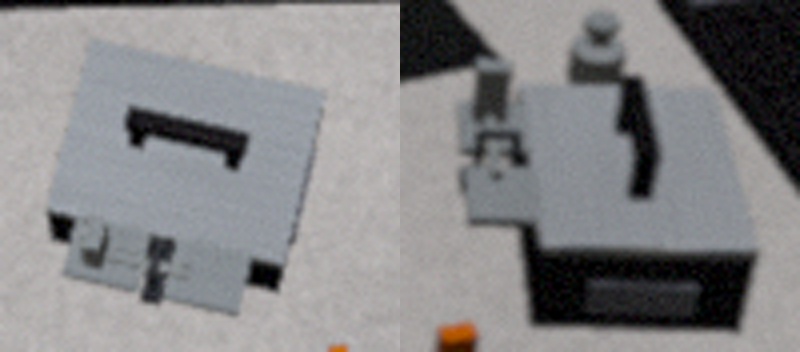

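The crop shows the pin head on the +y tongue arm (left), its shank running to -y through the dark staple, with the bar across the lid; case yaw is about -13°.

```bash
cat >> h.py <<'E'
def R2(a): a=np.radians(a); return np.array([[np.cos(a),-np.sin(a)],[np.sin(a),np.cos(a)]])
E
python3 - <<'E'
from h import *
C=np.array([.676,.002])
for n,(a,b,c,d) in(("top",(228,310,78,155)),("side",(290,378,145,225))):
    z=np.load(n+"0.npz"); w=cloud(n,z["d"])[c:d,a:b].reshape(-1,3);w=w[np.isfinite(w[:,2])]
    L=(w[:,:2]-C)@R2(-13)   # lid coords
    for k,m in(("bar",(abs(L[:,0])<.03)&(abs(L[:,1])<.06)&(w[:,2]>.09)),("bartop",(abs(L[:,0])<.03)&(abs(L[:,1])<.06)&(w[:,2]>.104)),("head",(L[:,0]<-.05)&(L[:,0]>-.12)&(L[:,1]>.02)&(L[:,1]<.08)&(w[:,2]>.08)),("headtop",(L[:,0]<-.05)&(L[:,0]>-.12)&(L[:,1]>.02)&(L[:,1]<.08)&(w[:,2]>.107)),("staple",(L[:,0]<-.06)&(L[:,0]>-.12)&(abs(L[:,1])<.016)&(w[:,2]>.076))):
        q=L[m]; 
        if len(q)<3: print(n,k,len(q)); continue
        (cc,s,ang)=cv2.minAreaRect((q*1000).astype(np.float32))
        print(n,k,len(q),'lid',(np.percentile(q,[3,50,97],0)*1000).round(1).tolist(),'rect',np.round(cc,1),np.round(s,1),round(ang,1),'z',np.percentile(w[m,2],[5,50,95]).round(4))
        print('  world',(C+R2(-13)@(np.array(cc)/1000)).round(4))
# tray/mat
for n,(a,b,c,d) in(("top",(110,212,115,205)),("side",(220,310,118,168))):
    z=np.load(n+"0.npz"); p=z["p"][c:d,a:b]; w=cloud(n,z["d"])[c:d,a:b]
    m=(p.max(2)<75).astype(np.uint8); m=cv2.morphologyEx(m,cv2.MORPH_OPEN,np.ones((5,5)))
    l,lab,st,_=cv2.connectedComponentsWithStats(m); i=1+st[1:,4].argmax(); q=w[lab==i]; q=q[np.isfinite(q[:,2])]
    r=cv2.minAreaRect((q[:,:2]*1000).astype(np.float32)); print(n,"mat",np.round(r[0],1),np.round(r[1],1),round(r[2],1))
for n,(a,b,c,d) in(("top",(225,300,172,230)),("side",(208,282,178,238))):
    z=np.load(n+"0.npz"); w=cloud(n,z["d"])[c:d,a:b].reshape(-1,3); q=w[(w[:,2]>.012)&(w[:,2]<.03)]
    print(n,"tray",np.percentile(q,[4,50,96],0).round(3).tolist())
E
```

```text
top bar 198 lid [[-8.4, -39.2], [-3.3, -0.6], [5.7, 39.7]] rect [-0.8 -0.1] [83.2 17.3] 88.5 z [0.0945 0.1049 0.1089]
  world [0.6752 0.0021]
top bartop 111 lid [[-7.7, -39.0], [-1.4, 0.3], [5.6, 38.5]] rect [-1.4  0.5] [14.9 82.2] 0.5 z [0.1045 0.1066 0.1093]
  world [0.6748 0.0028]
top head 64 lid [[-99.8, 35.8], [-92.4, 41.9], [-78.6, 49.2]] rect [-88.5  42.6] [23.5 14.1] 2.1 z [0.0861 0.1088 0.1136]
  world [0.5994 0.0634]
top headtop 42 lid [[-99.3, 36.2], [-89.8, 43.0], [-78.9, 49.4]] rect [-89.1  42.6] [21.9 14.1] 2.1 z [0.1077 0.1101 0.1137]
  world [0.5987 0.0636]
top staple 24 lid [[-100.6, -2.3], [-88.0, 0.5], [-74.6, 3.1]] rect [-87.5   0.4] [ 5.6 26.2] 88.8 z [0.0829 0.0873 0.0915]
  world [0.5908 0.0221]
side bar 178 lid [[-7.7, -43.6], [-2.4, -11.5], [6.0, 37.1]] rect [-0.6 -3.3] [14.9 85.2] 0.2 z [0.0954 0.1084 0.1111]
  world [ 0.6747 -0.001 ]
side bartop 131 lid [[-7.5, -42.7], [-1.2, -4.4], [5.7, 37.1]] rect [-0.4 -3.2] [85.2 14.7] 89.8 z [0.1059 0.1093 0.1112]
  world [ 0.6749 -0.0011]
side head 119 lid [[-98.7, 31.9], [-88.6, 36.2], [-78.4, 47.3]] rect [-88.6  39.1] [22.1 27. ] 32.4 z [0.0825 0.1005 0.1137]
  world [0.5985 0.06  ]
side headtop 40 lid [[-97.3, 34.3], [-87.6, 37.8], [-79.5, 47.9]] rect [-88.7  41.9] [19.4 17.1] 12.2 z [0.1084 0.1126 0.1148]
  world [0.599  0.0628]
side staple 59 lid [[-100.0, -11.2], [-87.8, -1.5], [-72.4, 4.9]] rect [-86.1  -1.1] [26.4 20.3] 39.6 z [0.0766 0.0859 0.0922]
  world [0.5918 0.0203]
top mat [546.8 308.5] [199.5 217.5] 10.1
side mat [546.2 307.6] [199.  220.3] 9.3
top tray [[0.348, -0.07, 0.013], [0.413, 0.022, 0.017], [0.492, 0.102, 0.022]]
side tray [[0.36, -0.074, 0.013], [0.428, -0.003, 0.019], [0.491, 0.098, 0.023]]
```

```bash
cat >> h.py <<'E'
from scipy.spatial.transform import Rotation as Ro
def go(t,yaw=77):
    "shift+turn in tool axes to reach TCP t, tool x at heading yaw, pointing down"
    s=observe(); R=np.array(s["eef_rot"]); c,sn=np.cos(np.radians(yaw)),np.sin(np.radians(yaw))
    G=np.array([[c,sn,0],[sn,-c,0],[0,0,-1]])
    print("t",s["time_s"],"tcp",np.round(s["ee_pos"],4),"gap",round(s["finger_gap"],3),"F",np.round(s["ft_force"],1),"->",(R.T@(np.array(t)-s["ee_pos"])).round(4),Ro.from_matrix(R.T@G).as_rotvec().round(4))
E
python3 - <<'E'
from h import *
go([.599,.063,.2])
E
```

```text
t 0.1 tcp [0.2689 0.5913 0.2218] gap 0.996 F [-0.2 -0.2  0.3] -> [-0.5192 -0.3442  0.0223] [-1.1000e-03  1.1000e-03  1.3709e+00]
```

Request:
servo_tool --pt "-1 -0.519 -0.345 0.022 0 0 1.37" --pt "-1 -0.519 -0.345 0.022 0 0 1.37" --pt "-1 -0.519 -0.345 0.022 0 0 1.37" --pt "-1 -0.519 -0.345 0.022 0 0 1.37" --pt "-1 -0.519 -0.345 0.022 0 0 1.37" --pt "-1 -0.519 -0.345 0.022 0 0 1.37" --pt "-0.3 -0.519 -0.345 0.022 0 0 1.37" --pt "-0.3 -0.519 -0.345 0.022 0 0 1.37"

```text
time_s: 1.1
ee_pos: [0.5339, 0.1658, 0.2048]
eef_rot: [[0.228, 0.974, -0.0], [0.974, -0.228, 0.0], [0.0, -0.0, -1.0]]
ft_force: [1.3, 0.6, 0.0]
finger_gap: 0.851
grasp_force: 0.0
```

```bash
python3 - <<'E'
from h import *
go([.599,.063,.15]); 
E
```

```text
t 1.1 tcp [0.5339 0.1658 0.2048] gap 0.851 F [1.3 0.6 0. ] -> [-0.0853  0.0868  0.0548] [-0.0001 -0.0002 -0.0027]
```

Request:
servo_tool --pt "-0.3 -0.085 0.087 0.035 0 0 0" --pt "-0.3 -0.085 0.087 0.035 0 0 0" --pt "-0.3 -0.085 0.087 0.035 0 0 0" --pt "-0.3 -0.085 0.087 0.035 0 0 0"

```text
time_s: 1.6
ee_pos: [0.5988, 0.0655, 0.1694]
eef_rot: [[0.225, 0.974, -0.001], [0.974, -0.225, -0.0], [-0.0, -0.001, -1.0]]
ft_force: [0.7, 0.3, -0.0]
finger_gap: 0.653
grasp_force: 0.0
```

```bash
python3 - <<'E'
from h import *
go([.599,.063,.074])
p,d=snap("side","side1"); s=cv2.resize(p[110:260,270:420],None,fx=4,fy=4,interpolation=cv2.INTER_CUBIC); cv2.imwrite("pics/s1.png",s[...,::-1])
E
```

```text
t 1.6 tcp [0.5988 0.0655 0.1694] gap 0.653 F [ 0.7  0.3 -0. ] -> [-0.0023  0.0009  0.0954] [-0.0011  0.0003  0.0004]
```

View pics/s1.png

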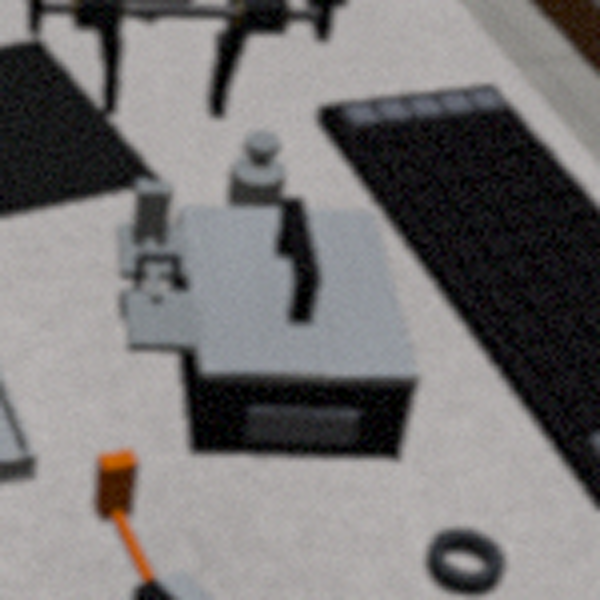

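The picture shows the two fingertips (crop (110,110) and (218,115)) straddling above the grey pin head (152,190), with nothing in the way of the descent.

Request:
servo_tool --pt "-0.3 -0.001 0.001 0.05 0 0 0" --pt "-0.3 -0.001 0.001 0.094 0 0 0" --pt "-0.3 -0.001 0.001 0.094 0 0 0" --pt "-0.3 -0.001 0.001 0.094 0 0 0" --pt "0.4 -0.001 0.001 0.094 0 0 0" --pt "1 -0.001 0.001 0.094 0 0 0" --pt "1 -0.001 0.001 0.094 0 0 0" --pt "1 -0.001 0.001 0.094 0 0 0"

```text
time_s: 2.65
ee_pos: [0.5999, 0.064, 0.0762]
eef_rot: [[0.224, 0.975, 0.0], [0.975, -0.224, 0.0], [0.0, 0.0, -1.0]]
ft_force: [0.3, 0.5, -0.2]
finger_gap: 0.283
grasp_force: 0.0
```

Request:
servo_tool --pt "1 0 0 0 0 0 0" --pt "1 0 0 0 0 0 0" --pt "1 0 0 0 0 0 0"

```text
time_s: 3.02
ee_pos: [0.5999, 0.0641, 0.076]
eef_rot: [[0.224, 0.975, 0.0], [0.975, -0.224, 0.0], [0.0, 0.0, -1.0]]
ft_force: [-0.2, 0.4, 2.6]
finger_gap: 0.25
grasp_force: 30.0
```

Gripped on 22 mm. Drawing the pin.

Request:
servo_tool --pt "1 0.005 0 -0.001 0 0 0" --pt "1 0.015 0 -0.001 0 0 0" --pt "1 0.025 0 -0.001 0 0 0" --pt "1 0.035 0 -0.001 0 0 0" --pt "1 0.045 0 -0.001 0 0 0" --pt "1 0.055 0 -0.001 0 0 0" --pt "1 0.068 0 -0.001 0 0 0" --pt "1 0.068 0 -0.001 0 0 0"

```text
time_s: 4.03
ee_pos: [0.6151, 0.132, 0.0768]
eef_rot: [[0.222, 0.975, -0.0], [0.975, -0.222, 0.0], [0.0, -0.0, -1.0]]
ft_force: [0.2, 0.1, -0.7]
finger_gap: 0.249
grasp_force: 30.0
```

```bash
python3 - <<'E'
from h import *
go([.437,.04,.12])
p,d=snap("side","side2"); s=cv2.resize(p[110:260,200:400],None,fx=4,fy=4,interpolation=cv2.INTER_CUBIC); cv2.imwrite("pics/s2.png",s[...,::-1])
p,d=snap("top","top2")
z=np.load("top0.npz"); w=cloud("top",z["d"]); p=z["p"]; g=cv2.cvtColor(p,cv2.COLOR_RGB2HSV)
# tray outline: bluish-grey vs bench (warm)
q=p.astype(int); m=((q[...,2]-q[...,0])>4).astype(np.uint8); k=np.zeros_like(m);k[168:235,220:305]=1;m*=k
m=cv2.morphologyEx(cv2.medianBlur(m,3),cv2.MORPH_OPEN,np.ones((5,5)))
l,lab,st,_=cv2.connectedComponentsWithStats(m);i=1+st[1:,4].argmax();Q=w[lab==i];Q=Q[np.isfinite(Q[:,2])];r=cv2.minAreaRect((Q[:,:2]*1000).astype(np.float32));print(st[i],np.round(r[0],1),np.round(r[1],1),round(r[2],1))
E
```

```text
t 4.025 tcp [0.6151 0.132  0.0768] gap 0.249 F [ 0.2  0.1 -0.7] -> [-0.1293 -0.1532 -0.0432] [-0.0002 -0.0003  0.0029]
[ 233  178   61   46 2644] [426.2  13.5] [128.2 167.6] 1.3
```

View pics/s2.png

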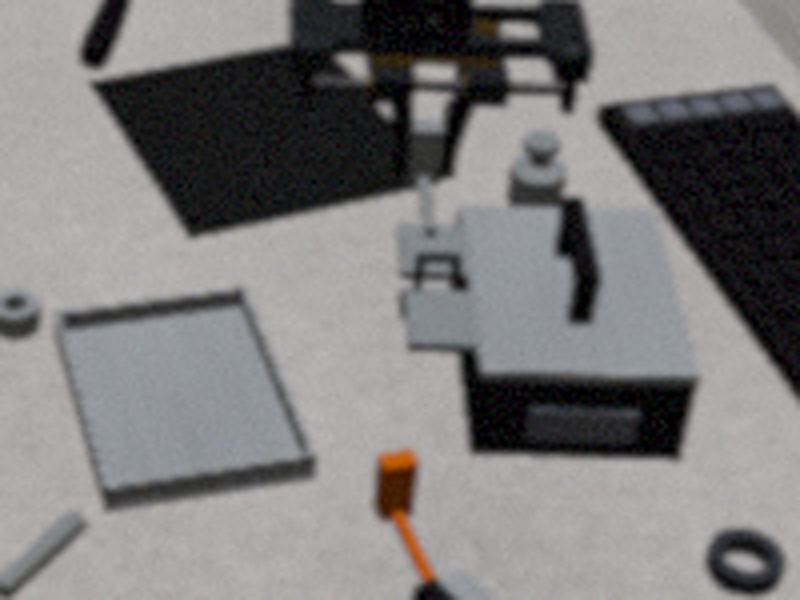

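The pin hangs free in the fingers (crop (428,150)), its shank tip ~(432,232) clear of the staple (437,268); the tray is empty. Lifting and carrying it over.

Request:
servo_tool --pt "1 0 0 -0.06 0 0 0" --pt "1 0 0 -0.06 0 0 0" --pt "1 -0.06 -0.06 -0.06 0 0 0" --pt "1 -0.124 -0.11 -0.06 0 0 0" --pt "1 -0.124 -0.154 -0.06 0 0 0" --pt "1 -0.124 -0.154 -0.043 0 0 0" --pt "1 -0.124 -0.154 -0.043 0 0 0" --pt "1 -0.124 -0.154 -0.043 0 0 0"

```text
time_s: 5.12
ee_pos: [0.4382, 0.044, 0.1204]
eef_rot: [[0.224, 0.974, 0.001], [0.974, -0.224, -0.0], [0.0, 0.001, -1.0]]
ft_force: [0.3, 0.6, 0.5]
finger_gap: 0.251
grasp_force: 30.0
```

```bash
python3 - <<'E'
from h import *
go([.437,.045,.013])
E
```

```text
t 5.125 tcp [0.4382 0.044  0.1204] gap 0.251 F [0.3 0.6 0.5] -> [ 0.0007 -0.0015  0.1074] [ 0.0009 -0.      0.0005]
```

Request:
servo_tool --pt "1 0 -0.001 0.05 0 0 0" --pt "1 0 -0.001 0.085 0 0 0" --pt "1 0 -0.001 0.1 0 0 0" --pt "1 0 -0.001 0.107 0 0 0" --pt "1 0 -0.001 0.107 0 0 0" --pt "1 0 -0.001 0.107 0 0 0" --pt "0.1 0 -0.001 0.107 0 0 0" --pt "0.1 0 -0.001 0.107 0 0 0"

```text
time_s: 6.12
ee_pos: [0.4366, 0.0444, 0.0134]
eef_rot: [[0.224, 0.975, 0.001], [0.975, -0.224, 0.001], [0.001, 0.001, -1.0]]
ft_force: [-0.1, 0.4, -0.8]
finger_gap: 0.39
grasp_force: 0.0
```

Request:
servo_tool --pt "0.1 0 0 0 0 0 0" --pt "0.1 0 0 0 0 0 0" --pt "0.1 0 0 -0.03 0 0 0" --pt "0 0 0 -0.09 0 0 0" --pt "-0.3 0 0 -0.13 0 0 0" --pt "-0.3 0 0 -0.16 0 0 0"

```text
time_s: 6.88
ee_pos: [0.4366, 0.0443, 0.1749]
eef_rot: [[0.224, 0.975, 0.002], [0.975, -0.224, 0.001], [0.001, 0.001, -1.0]]
ft_force: [0.5, 1.0, -0.6]
finger_gap: 0.617
grasp_force: 0.0
```

```bash
python3 - <<'E'
from h import *
go([.675,.0015,.18])
p,d=snap("side","side3"); s=cv2.resize(p[110:260,200:400],None,fx=4,fy=4,interpolation=cv2.INTER_CUBIC); cv2.imwrite("pics/s3.png",s[...,::-1])
E
```

```text
t 6.875 tcp [0.4366 0.0443 0.1749] gap 0.617 F [ 0.5  1.  -0.6] -> [ 0.0118  0.2419 -0.0047] [ 0.0015 -0.0014  0.0007]
```

View pics/s3.png

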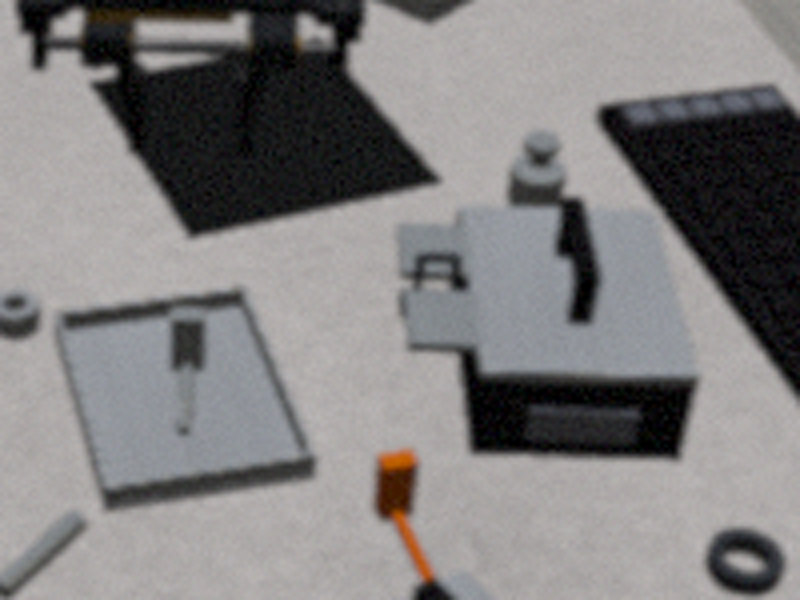

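The pin stands upright in the tray, head at crop (187,340) and shank toward (183,430), well inside the walls; the lid has not moved. Next, the bar.

Request:
servo_tool --pt "-0.3 0.012 0.242 -0.005 -0.0 0 0" --pt "-0.3 0.012 0.242 -0.005 0 0 0" --pt "-0.3 0.012 0.242 -0.005 0 0 0" --pt "-0.3 0.012 0.242 -0.005 0 0 0" --pt "-0.3 0.012 0.242 -0.005 0 0 0" --pt "-0.3 0.012 0.242 0.05 0 0 0" --pt "-0.3 0.012 0.242 0.05 0 0 0"

```text
time_s: 7.8
ee_pos: [0.6713, 0.0022, 0.1192]
eef_rot: [[0.224, 0.975, -0.008], [0.975, -0.224, -0.0], [-0.002, -0.007, -1.0]]
ft_force: [-0.3, 0.2, 0.8]
finger_gap: 0.649
grasp_force: 0.0
```

```bash
python3 - <<'E'
from h import *
go([.675,.0015,.083])
E
```

```text
t 7.8 tcp [0.6713 0.0022 0.1192] gap 0.649 F [-0.3  0.2  0.8] -> [0.0002 0.004  0.0362] [-0.0074  0.002   0.0009]
```

Request:
servo_tool --pt "-0.3 0 0.001 0.0 0 0 0" --pt "-0.3 0 0.001 0.02 0 0 0" --pt "-0.3 0 0.001 0.036 0 0 0" --pt "-0.3 0 0.001 0.036 0 0 0" --pt "-0.3 0 0.001 0.036 0 0 0"

```text
time_s: 8.43
ee_pos: [0.6759, 0.0014, 0.0872]
eef_rot: [[0.224, 0.975, 0.0], [0.975, -0.224, -0.0], [-0.0, 0.0, -1.0]]
ft_force: [-0.2, -0.5, 0.8]
finger_gap: 0.649
grasp_force: 0.0
```

Request:
servo_tool --pt "0.4 0 0 0 0 0 0" --pt "1 0 0 0 0 0 0" --pt "1 0 0 0 0 0 0" --pt "1 0 0 0 0 0 0" --pt "1 0 0 0 0 0 0" --pt "1 0 0 0 0 0 0" --pt "1 0 0 0 0 0 0" --pt "1 0 0 0 0 0 0"

```text
time_s: 9.43
ee_pos: [0.6756, 0.0015, 0.0869]
eef_rot: [[0.224, 0.975, -0.0], [0.975, -0.224, 0.0], [-0.0, -0.0, -1.0]]
ft_force: [-2.0, 1.3, 1.2]
finger_gap: 0.154
grasp_force: 30.0
```

Request:
servo_tool --pt "1 0 0 -0.005 0 0 0" --pt "1 0 0 -0.015 0 0 0" --pt "1 0 0 -0.03 0 0 0" --pt "1 0 0 -0.045 0 0 0" --pt "1 0 0 -0.065 0 0 0" --pt "1 0 0 -0.09 0 0 0" --pt "1 0 0 -0.11 0 0 0" --pt "1 0 0 -0.11 0 0 0"

```text
time_s: 10.42
ee_pos: [0.6768, 0.0013, 0.1992]
eef_rot: [[0.224, 0.975, 0.003], [0.975, -0.224, 0.0], [0.001, 0.003, -1.0]]
ft_force: [-0.9, -0.9, -4.3]
finger_gap: 0.16
grasp_force: 30.0
```

```bash
python3 - <<'E'
from h import *
go([.5465,.308,.197],77); go([.5465,.308,.197],100)
p,d=snap("side","side4"); s=cv2.resize(p[60:210,230:430],None,fx=4,fy=4,interpolation=cv2.INTER_CUBIC); cv2.imwrite("pics/s4.png",s[...,::-1])
E
```

```text
t 10.425 tcp [0.6768 0.0013 0.1992] gap 0.16 F [-0.9 -0.9 -4.3] -> [ 0.2697 -0.1958  0.0019] [ 0.0033 -0.0011  0.0008]
t 10.425 tcp [0.6768 0.0013 0.1992] gap 0.16 F [-0.9 -0.9 -4.3] -> [ 0.2697 -0.1958  0.0019] [ 0.0035 -0.0005 -0.4006]
```

View pics/s4.png

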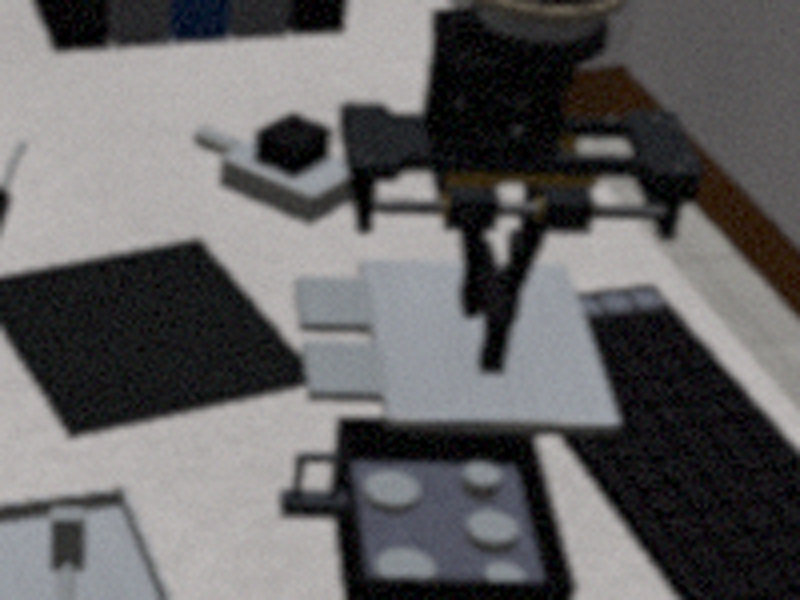

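The lid hangs level from the bar (crop (490,330)), clear of the open case below. Carrying it over the mat, turned to match the mat's yaw.

Request:
servo_tool --pt "1 0.02 -0.015 0 0 0 -0.03" --pt "1 0.06 -0.045 0 0 0 -0.09" --pt "1 0.105 -0.075 0 0 0 -0.16" --pt "1 0.15 -0.108 0 0 0 -0.23" --pt "1 0.195 -0.141 0 0 0 -0.3" --pt "1 0.235 -0.17 0 0 0 -0.36" --pt "1 0.26 -0.188 0 0 0 -0.4" --pt "1 0.269 -0.195 0 0 0 -0.4"

```text
time_s: 11.48
ee_pos: [0.5448, 0.3089, 0.196]
eef_rot: [[-0.176, 0.984, -0.001], [0.984, 0.176, -0.001], [-0.0, -0.001, -1.0]]
ft_force: [-0.0, -0.5, -4.1]
finger_gap: 0.158
grasp_force: 30.0
```

Request:
servo_tool --pt "1 0 0 0 0 0 0" --pt "1 0 0 0.02 0 0 0" --pt "1 0 0 0.04 0 0 0" --pt "1 0 0 0.06 0 0 0" --pt "1 0 0 0.08 0 0 0" --pt "1 0 0 0.1 0 0 0" --pt "1 0 0 0.11 0 0 0" --pt "1 0 0 0.11 0 0 0"

```text
time_s: 12.48
ee_pos: [0.5457, 0.3072, 0.0862]
eef_rot: [[-0.173, 0.985, -0.001], [0.985, 0.173, -0.001], [-0.001, -0.001, -1.0]]
ft_force: [-0.2, 0.0, -3.7]
finger_gap: 0.158
grasp_force: 30.0
```

```bash
python3 - <<'E'
from h import *
go([.5465,.308,.041],100)
for n in("side","top"):
    p,d=snap(n,n+"5")
s=cv2.imread("pics/side5.png")[80:230,180:380];t=cv2.imread("pics/top5.png")[80:230,70:270]
cv2.imwrite("pics/s5.png",np.hstack([cv2.resize(x,(400,300)) for x in(s,t)]))
E
```

```text
t 12.475 tcp [0.5457 0.3072 0.0862] gap 0.158 F [-0.2  0.  -3.7] -> [0.0007 0.001  0.0451] [-0.001   0.0006 -0.0004]
```

View pics/s5.png

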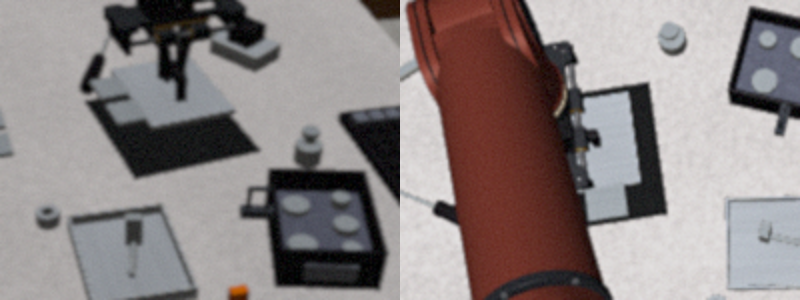

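The lid is level over the middle of the mat with even margins, and the pin is still in the tray. Lowering slowly.

Request:
servo_tool --pt "1 0 0 0.012 0 0 0" --pt "1 0 0 0.024 0 0 0" --pt "1 0 0 0.032 0 0 0" --pt "1 0 0 0.038 0 0 0" --pt "1 0 0 0.042 0 0 0" --pt "1 0 0 0.044 0 0 0" --pt "1 0 0 0.045 0 0 0" --pt "1 0 0 0.045 0 0 0"

```text
time_s: 13.58
ee_pos: [0.5461, 0.3074, 0.042]
eef_rot: [[-0.173, 0.985, 0.0], [0.985, 0.173, 0.0], [0.0, 0.0, -1.0]]
ft_force: [-0.5, -0.0, -4.4]
finger_gap: 0.158
grasp_force: 30.0
```

Request:
servo_tool --pt "1 0 0 0.001 0 0 0" --pt "1 0 0 0.002 0 0 0" --pt "1 0 0 0.003 0 0 0" --pt "1 0 0 0.003 0 0 0"

```text
time_s: 14.08
ee_pos: [0.5461, 0.3073, 0.0398]
eef_rot: [[-0.173, 0.985, -0.0], [0.985, 0.173, 0.0], [0.001, -0.0, -1.0]]
ft_force: [-3.8, -1.5, 5.3]
finger_gap: 0.162
grasp_force: 30.0
```

Contact is made (force changed sign). Release and retreat.

Request:
servo_tool --pt "0.4 0 0 0 0 0 0" --pt "0 0 0 0 0 0 0" --pt "0 0 0 0 0 0 0" --pt "0 0 0 0 0 0 0" --pt "0 0 0 -0.02 0 0 0" --pt "0 0 0 -0.06 0 0 0" --pt "0 0 0 -0.12 0 0 0" --pt "0 0 0 -0.18 0 0 0"

```text
time_s: 15.08
ee_pos: [0.546, 0.307, 0.2223]
eef_rot: [[-0.173, 0.985, 0.001], [0.985, 0.173, 0.001], [0.0, 0.001, -1.0]]
ft_force: [0.4, 1.3, 0.2]
finger_gap: 0.501
grasp_force: 0.0
```

Request:
servo_tool --pt "0 0 0 -0.02 0 0 0" --pt "0 0 0 -0.02 0 0 0"

```text
time_s: 15.32
ee_pos: [0.547, 0.3076, 0.2421]
eef_rot: [[-0.173, 0.985, 0.004], [0.985, 0.173, 0.003], [0.002, 0.004, -1.0]]
ft_force: [-0.0, -0.3, -1.0]
finger_gap: 0.502
grasp_force: 0.0
```

```bash
python3 - <<'E'
from h import *
go([.5465,.308,.2],100)
p,d=snap("side","side6"); w=cloud("side",d)
q=w[80:170,200:320].reshape(-1,3);q=q[(np.hypot(q[:,0]-.5465,q[:,1]-.308)<.08)]
b=q[(q[:,2]>.045)&(q[:,2]<.08)];t=q[(q[:,2]>.008)&(q[:,2]<.035)]
print("bar",b.mean(0).round(4),b[:,2].max(),len(b)); A=np.c_[t[:,:2],np.ones(len(t))];print("plane",np.linalg.lstsq(A,t[:,2],rcond=None)[0].round(3),np.median(t[:,2]))
cv2.imwrite("pics/s6.png",cv2.resize(p[80:230,180:380],None,fx=3,fy=3)[...,::-1])
E
```

```text
t 15.325 tcp [0.547  0.3076 0.2421] gap 0.502 F [-0.  -0.3 -1. ] -> [ 0.0004 -0.0006  0.0421] [ 0.0041 -0.0023 -0.0009]
bar [0.5456 0.2997 0.0585] 0.06687394430931537 131
plane [0.001 0.    0.022] 0.022453739128986516
```

View pics/s6.png

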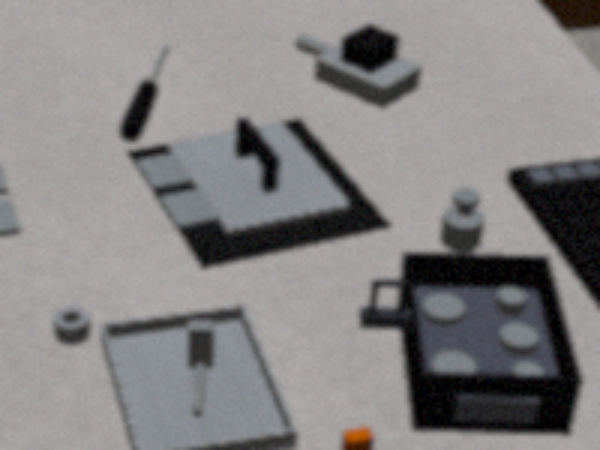

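The lid lies flat (slope about 0.001), bar up, in the middle of the mat. The pin is in the tray (crop (200,345)) and the gripper is clear.

```bash
python3 -c "
from workcell import *
print(close_job())"
```

```text
the job is handed in; nothing more can be done
None
```

The job is handed in at about 15 s of the 64 s allowed: the pin stands in the tray, the larger case's lid lies flat and bar upwards in the middle of the mat, and the arm touches nothing; the hand-in returned no verdict.

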